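Set the punch on the marked rivet of a clamped knife

ROBOT

A 7-joint arm with a two-finger parallel gripper is mounted at the origin on the work surface. World frame = base frame: x ahead of the robot, y to its left, z up, the work surface at z = 0. Lengths are in m, angles in rad, forces in N, time in s.
With the tool pointing down it reaches from about 0.4 to 0.85 m from the base axis. Payload 4.5 kg.
Tool frame: the origin (TCP) lies at the centre of the arm's flange, where the gripper is bolted on; the fingertips stand 166 mm ahead of it and the grasp point (between the pads) lies 147 mm ahead of it (r.grip_depth is the distance from the TCP to the grasp point, in m); z points along the fingers, y is the line along which they close (so a half turn about z gives the same grasp; the last joint's range is limited). The gripper opens to 88 mm and grips with 3 to 60 N. Pads are 18 mm wide; open, the fingers measure 123 mm over their backs; the gripper's body (75 mm by 187 mm) begins 45 mm behind the grasp point.
Start: joints at [-1.247, 0.689, -0.195, 1.565, 0.157, 0.902, -0.215], TCP at [0.179, 0.599, 0.405] pointing down, gripper open.
Joint ranges: [-3.01, 3.01], [-0.46, 2.08], [-1.47, 1.51], [0.13, 2.56], [-1, 4.14], [0.04, 2.09], [-2.66, 2.66]. Speed limits (rad/s): [2.57, 2.57, 3.14, 3.14, 3.14, 3.14, 3.14].

INTERFACE

Orientations are given as a unit quaternion [x, y, z, w].
In Python, from plant import status, cams, r, finder gives the robot as it stands.
- The arm moves only by the tool play_rows, never from a script. Its argument "rows" is a list of rows, each a list of 7 numbers: the opening in per cent of the stroke, from 0 (shut) to 100 (fully open), then the shift along the tool's x, y, z in m, then the turn, a rotation vector about the tool's x, y, z in degrees. A call has 1 to 8 rows; each row shifts and turns the commanded pose from where the row before left it, along the tool's axes as they then stand; what a row does not reach is not made up. A row lasts 1/8 s, in which the tool goes at most 62.5 mm and 10.7 degrees, less where a joint would pass 70% of its speed; a pose out of reach is approached as far as the arm can. A call with a gripper value outside its range is refused whole. The fingers move at their own pace and stop on an object; "grip_force" is the grip in N (left out, the last holds). Time passes only in rows, so rows that do not move let the fingers close. It gives the time, the measured TCP pose, the force, the opening and the grip force at its end, in the units of the state.
- status.get_state(): the state, without advancing time (a new reading comes with each control period).
- cams.snapshot(name): name is "scene" or "top" or "wrist"; returns the picture (400x640x3 uint8, red, green, blue); there is no depth.
- cams.camera_params(name): a dict with "vfov" (degrees; the focal length in pixels is half the picture's height over the tangent of half this angle, whatever the lens; pixels are square), "cx", "cy" (the principal point, pixels), "distortion" ([k1, k2, p1, p2, k3] as OpenCV has them; the pictures are not rectified), "R" (3x3) and "t" (3): a world point X has camera coordinates R X + t; the wrist camera has in their place "tool_from_camera" (4x4, takes a point from camera to tool coordinates, whose origin is the TCP and whose axes are the flange's). Camera axes: x right, y down, z forward; pixel columns grow to the right and rows downward; lengths in m; the calibration is good to about 2 mm. A picture is of the moment at which its call begins: read the wrist's pose just before it. camera_params takes no time and is no camera call.
- r.finish_job(): hands the job in; it is judged then, once.
Trained networks look in the newest picture that a camera, given by its name, has taken for a name from the list of things; names that differ only in an ending like _2 or _b are one class to them, and where a whole thing is asked for, a point or a joint stands for the part that bears it (a point fixed in the world has none). Each returns a list of dicts, best first, with "score" (0 to 1); they miss things now and then, are a little off and sometimes report something else, mostly with a low value. They report only what shows in the picture. A call takes as long as a camera call. They do not tell look-alikes from the thing itself.
- finder.spot_in(camera, label): "at" ([x, y, z] in m, in the coordinates of the camera as it stood for that picture, good to about 4 mm: the middle of the surface that is visible of it).
- finder.regions_of(camera, label): "mask" (400x640 bool, what is visible of it).
The state is a dict: "clock": time; "q": joint angles; "qd": joint speeds; "joint_torque": joint torques, N m; "tool_pos": TCP position; "eef_rot": TCP orientation; "contact_force": force on the tool from outside, world axes, zero at the start; "moment": the same for the moment, N m; "opening": opening from 0.0 (shut) to 1.0 (fully open); "finger_force": force on a finger pad.
Only numpy, scipy, OpenCV 4.12 (cv2) and the standard library are available. Lean on these libraries where they do the work, as an engineer would, in place of code of your own. Each camera call takes 0.05 s, during which the arm holds its last target. There are 200 camera calls.

TASK

On the riveting fixture, first swing the clamp bar fully shut into its catch over the knife; then take the punch with the blue grip out of the red rack and stand its tip, upright, on the brass rivet inside the red ring. Press gently so that the sprung rivet sinks about halfway, never all the way in, and finish like that: the program ends with the gripper still holding the punch upright and pressing lightly on the rivet. Leave the other punches and everything else on the bench where they are.

Things in the scene. Friction and masses are not known exactly. Their poses are not given: they have to be found in the camera images.
- fixture: Riveting fixture, fixed to the bench: dark steel base plate 160 (x) x 260 (y) x 20 mm, origin under its centre, z up. A folding knife lies on it along y: olive-wood handle 28 mm wide from y = -100 to +20 mm, steel bolster on to y = +50, blade beyond; handle top 36 mm above the origin. The two flush brass rivets at y = -85 and -15 are already set and are not to be worked on.
- clamp (a joint): Swing clamp of the fixture: flat aluminium bar turning level about a vertical pivot. 0 rad = shut: across the knife's bolster, against the stop of its catch (steel C-shaped keeper, 57 mm above the fixture's origin at its top), bar pointing to the fixture's -x; grows to 1.5 rad as it opens, the knob end swinging towards the fixture's +y (clockwise from above, pivot end still). Light friction keeps it where it is left; no spring.
- clamp_knob (a point): Centre of the top of the yellow upright knob at the bar's free end: cylinder 18 mm diameter, 40 mm tall, standing on the bar; its top is 88 mm above the bench. It is 115 mm from the pivot axis; the near side of the catch is 22 mm from the knob's axis when shut.
- clamp_hinge (a point): Point on the clamp's vertical pivot axis, 40 mm above the bench, at (50, 30) mm in the fixture's x, y.
- rivet (a joint): Travel of the unset brass rivet in the knife handle: 0 = standing 12 mm proud of the handle, grows to 0.012 m when pushed fully in. It rides on a spring: about 1 N to start, then 0.7 N per mm (5 N at half travel), and comes back up when released.
- rivet_top (a point): Centre of the flat top of that unset rivet (12 mm diameter, brass, inside a painted red ring of 23 mm diameter on the handle), at (0, -50) mm in the fixture's x, y; 48 mm above the bench when not pressed. It moves with the rivet.
- rack: Red rack block, fixed, 50 (x) x 160 (y) x 55 mm, origin under its centre; three 13 mm through holes in a row along its y at -50, 0 and +50 mm. A punch stands in each hole, in any order.
- punch_blue: The punch to use, blue grip. Steel, loose, 128 mm long, about 0.12 kg, origin at the centre of its tip, z along it from tip to head. From the tip: shank 10 mm diameter tapering to a flat 6 mm tip (0 to 45 mm), round shoulder 22 mm diameter (45 to 51), square blue grip 14 x 14 mm with sides along its x and y (51 to 115), steel head 12 mm diameter (115 to 128). In the rack it hangs upright by its shoulder, tip 10 mm above the bench.
- punch_yellow: Bystander: a punch of the same shape with a yellow grip, in the rack.
- punch_black: Bystander: a punch of the same shape with a black grip, in the rack.
- oil_can: Bystander: red oil can, 72 mm diameter, 92 mm tall, thin steel spout to 170 mm height; origin under its centre.
- dish: Bystander: terracotta dish, 110 mm diameter, 35 mm tall, origin under its centre.
- pliers: Bystander: pliers with yellow handles lying flat, 165 mm long, 14 mm high.
- scale_blank: Bystander: flat olive-wood blank 35 x 130 x 12 mm.
Mind the look-alikes: they are no part of the job. Leave any green, pink or turquoise look-alike of the punch_blue alone.

How it is judged:
On the way, in this order (a step that is already met when the one before it is completed fails the run):
1. the clamp is shut in its catch (value of joint clamp below 0.06 rad), for 0.2 s.
2. the blue punch is lifted out of the rack by the gripper (height (world z) of punch_blue above 0.06 m and contact force between the fingers and punch_blue above 1 N), for 0.2 s.
At the end, for the whole second after the job is handed in: The clamp is within 0.06 rad of shut; the blue punch is held in the gripper, still, within 8 degrees of upright (tip down), its tip centre within 5.5 mm of the rivet's centre; it presses on the rivet with 1 to 12 N, and the rivet is 2 to 10 mm down its 12 mm travel (value of joint clamp below 0.06 rad and horizontal distance between punch_blue and rivet_top below 0.0055 m and angle between punch_blue's own z axis and vertical below 0.14 rad and value of joint rivet between 0.002 and 0.01 m and contact force between punch_blue and fixture between 1 and 12 N and contact force between the fingers and punch_blue above 1 N and linear speed of punch_blue below 0.02 m/s); the arm keeps its last pose, push and grip.
It fails at once if another punch, the oil can, dish, pliers or wood blank is moved by more than 30 mm (distance of any of punch_yellow, punch_black, oil_can, dish, pliers, scale_blank from where it was at the start of the episode above 0.03 m).
It fails at once if the rivet is pushed all the way in (value of joint rivet above 0.0115 m).
It also fails if it takes over 64 s, if anything falls off the work surface, if the arm or the gripper's body presses on something with over 40 N, if the wrist force passes 120 N, or if a joint passes its speed limit or range.

## Working session

There is one attempt and no reset: what is moved stays moved. The work goes in short steps, Python scripts to look and compute and a tool call to move; the robot and the scene stay as the last step left them, time stands still between calls to the robot, and variables do not carry over. Pictures are saved under pics/ and viewed, at most 10 in all, crops included, and the job is handed in when it is done.

Besides the shell and the picture viewer there is one more tool, called after "Request:" by a JSON object that holds its "method" and its "body". play_rows: Moves the arm, as the interface text tells. Its arguments: {"type":"object","properties":{"rows":{"type":"array","items":{"type":"array","items":{"type":"number"}}},"grip_force":{"type":"number"}},"required":["rows"]}

```bash
mkdir -p pics; ls; cat > h.py <<'E'
import numpy as np, cv2
from plant import status, cams, r, finder
from scipy.spatial.transform import Rotation as Ro
def snap(n,f=None):
    s=status.get_state(); im=cams.snapshot(n)
    if f: cv2.imwrite('pics/'+f,im[:,:,::-1])
    return im,s
def cam(n,s=None):
    p=cams.camera_params(n); f=200/np.tan(np.radians(p['vfov'])/2)
    K=np.array([[f,0,p['cx']],[0,f,p['cy']],[0,0,1]]); D=np.array(p['distortion'],float)
    if 'R' in p: R=np.array(p['R']); t=np.array(p['t'])
    else:
        T=np.eye(4); T[:3,:3]=Ro.from_quat(s['eef_rot']).as_matrix(); T[:3,3]=s['tool_pos']
        W=np.linalg.inv(T@np.array(p['tool_from_camera'])); R=W[:3,:3]; t=W[:3,3]
    return K,D,R,t
def at_z(n,uv,z,s=None):
    K,D,R,t=cam(n,s); u=cv2.undistortPoints(np.array(uv,float).reshape(-1,1,2),K,D).reshape(-1,2)
    d=np.c_[u,np.ones(len(u))]@R; c=-R.T@t
    return c+d*((z-c[2])/d[:,2])[:,None]
def proj(n,X,s=None):
    K,D,R,t=cam(n,s); return cv2.projectPoints(np.array(X,float).reshape(-1,1,3),cv2.Rodrigues(R)[0],t,K,D)[0].reshape(-1,2)
def world(n,x,s=None):
    K,D,R,t=cam(n,s); return R.T@(np.array(x)-t)
E
python3 - <<'E'
from h import *
np.set_printoptions(precision=4,suppress=True)
for n in ['top','scene']:
    im,s=snap(n,n+'1.png'); print(n,cam(n)[2:],)
    for l in ['fixture','clamp_knob','rivet_top','rack','punch_blue','clamp']:
        for d in finder.spot_in(n,l)[:4]: print(l,round(d['score'],2),world(n,d['at']))
print(s)
E
```

```text
pics
top (array([[-0.0044, -1.    , -0.0002],
       [-0.9966,  0.0044, -0.0826],
       [ 0.0826, -0.0001, -0.9966]]), array([0.0337, 0.6372, 1.1807]))
fixture 0.64 [0.5819 0.1206 0.0209]
clamp_knob 0.66 [0.5868 0.2074 0.049 ]
clamp_knob 0.2 [ 0.4718 -0.3492  0.0952]
rack 0.94 [ 0.4872 -0.2925  0.0555]
punch_blue 0.55 [ 0.4955 -0.2539  0.1123]
punch_blue 0.54 [ 0.5741 -0.2534  0.0922]
punch_blue 0.45 [ 0.5845 -0.2031  0.0905]
punch_blue 0.3 [0.5062 0.4391 0.0696]
clamp 0.72 [0.5902 0.2068 0.0502]
clamp 0.42 [ 0.4739 -0.3483  0.0958]
scene (array([[ 0.8072,  0.5903, -0.0066],
       [ 0.4355, -0.603 , -0.6684],
       [-0.3985,  0.5366, -0.7438]]), array([-0.5236, -0.198 ,  1.3026]))
fixture 0.91 [0.5951 0.0969 0.0248]
clamp_knob 0.65 [0.5735 0.2191 0.0488]
rack 0.63 [ 0.4915 -0.3173  0.0562]
rack 0.2 [0.5977 0.0984 0.0238]
punch_blue 0.75 [ 0.4669 -0.1806  0.0846]
punch_blue 0.66 [ 0.5855 -0.2708  0.0795]
punch_blue 0.66 [ 0.5905 -0.2108  0.085 ]
clamp 0.51 [0.5827 0.2207 0.0516]
{'clock': 0.35, 'q': array([-1.2472,  0.6893, -0.1946,  1.5655,  0.1573,  0.9025, -0.2151]), 'qd': array([ 0.0001, -0.0029,  0.0014, -0.0043, -0.0004,  0.0018,  0.0008]), 'joint_torque': array([  0.0008, -52.6942,  -1.2652, -15.3446,  -0.0522,   0.0024,
         0.0001]), 'tool_pos': array([0.1786, 0.5989, 0.4045]), 'eef_rot': array([ 0.1444,  0.9895, -0.0002, -0.    ]), 'contact_force': array([ 0.1451, -0.2883,  0.7962]), 'moment': array([-0.0301,  0.0647,  0.0488]), 'finger_force': 0.0, 'opening': 1.0011724285326757}
```

View pics/top1.png

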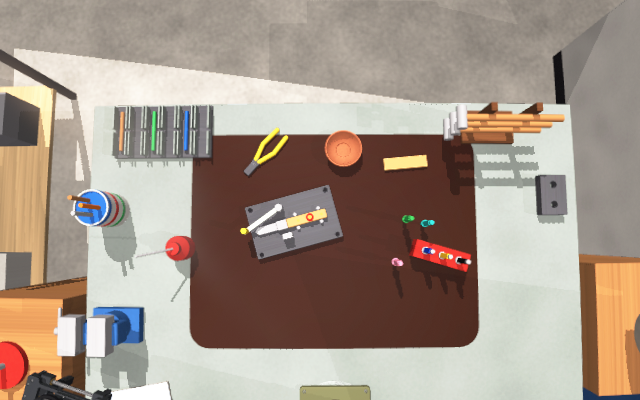

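View pics/scene1.png

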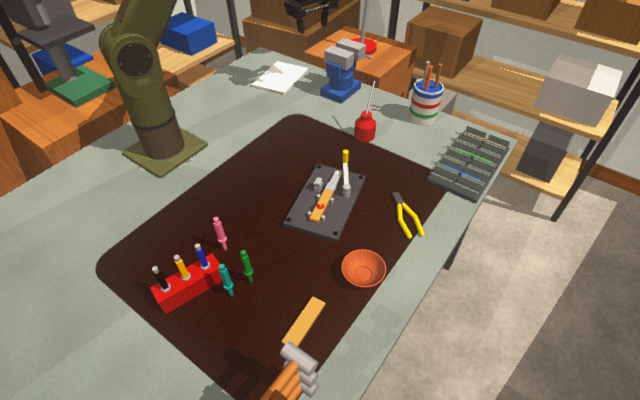

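The top view shows the fixture centre near pixel (295,222), the open clamp's knob at (244,231), the ring at (310,217), the catch at (288,236), and the rack at (441,255) with blue at its left end (428,251). The scene view confirms this: blue is at the rack's end, next to the teal, green and pink look-alikes.

```bash
python3 - <<'E'
from h import *
np.set_printoptions(precision=4,suppress=True)
im=cv2.imread('pics/top1.png'); hsv=cv2.cvtColor(im,cv2.COLOR_BGR2HSV)
def cen(m,box):
    a=np.zeros(m.shape[:2],bool); x0,y0,x1,y1=box; a[y0:y1,x0:x1]=m[y0:y1,x0:x1]>0
    ys,xs=np.nonzero(a); return np.array([xs.mean(),ys.mean()]),np.c_[xs,ys]
red=cv2.inRange(hsv,(0,150,120),(6,255,255))|cv2.inRange(hsv,(174,150,120),(180,255,255))
c,_=cen(red,(295,200,325,232)); print('ring',c,at_z('top',c,.036))
c,p=cen(red,(405,230,480,280)); print('rack',at_z('top',c,.055)); W=at_z('top',p,.055)[:,:2].astype(np.float32); print(cv2.minAreaRect(W))
blue=cv2.inRange(hsv,(110,120,80),(130,255,255)); c,_=cen(blue,(415,235,445,265)); print('blue',c,at_z('top',c,.1))
yel=cv2.inRange(hsv,(24,150,120),(34,255,255)); c,_=cen(yel,(235,222,252,240)); print('knob',c,at_z('top',c,.08))
# plate
g=cv2.inRange(hsv,(0,0,40),(180,70,140)); c,p=cen(g,(230,175,360,270))
m=np.zeros(g.shape,np.uint8); m[p[:,1],p[:,0]]=255
k=max(cv2.findContours(m,0,2)[0],key=cv2.contourArea).reshape(-1,2)
rect=cv2.minAreaRect(at_z('top',k,.02)[:,:2].astype(np.float32)); print('plate',rect)
print(Ro.from_quat([.1444,.9895,0,0]).as_matrix()); print(cams.camera_params('wrist'))
E
```

```text
ring [309.3043 216.9565] [[0.5948 0.0717 0.036 ]]
rack [[ 0.4853 -0.2994  0.055 ]]
((0.4851577877998352, -0.30221205949783325), (0.17318710684776306, 0.0537860132753849), 73.08873748779297)
blue [426.8276 249.9655] [[ 0.4993 -0.2534  0.1   ]]
knob [243.0606 230.4242] [[0.5557 0.2562 0.08  ]]
plate ((0.5819230079650879, 0.12004390358924866), (0.16076597571372986, 0.26086491346359253), 15.083990097045898)
[[-0.9583  0.2858  0.    ]
 [ 0.2858  0.9583  0.    ]
 [ 0.      0.     -1.    ]]
{'vfov': 70.42641857050536, 'cx': 319.8751882675251, 'cy': 195.87173154791222, 'distortion': array([-0.0485,  0.    ,  0.    ,  0.    ,  0.    ]), 'tool_from_camera': array([[-0.0005, -0.9513, -0.3083,  0.0803],
       [ 1.    , -0.0004, -0.0003, -0.0002],
       [ 0.0002, -0.3083,  0.9513,  0.0201],
       [ 0.    ,  0.    ,  0.    ,  1.    ]])}
```

```bash
cat >> h.py <<'E'
def plan(wps,op,lin=.05,ang=8.):
    """wps: (grasp xyz, yaw deg of tool y axis mod 180); prints rounded rows, tool pointing down"""
    s=status.get_state(); p=np.array(s['tool_pos']); R=Ro.from_quat(s['eef_rot'])
    for g,yaw in wps:
        tgt=np.array(g)+[0,0,r.grip_depth]; out=[]
        y0=R.as_matrix()[:,1]; a=np.degrees(np.arctan2(y0[1],y0[0])); dy=(yaw-a+90)%180-90
        ya=np.radians(a+dy); y=np.array([np.cos(ya),np.sin(ya),0]); z=np.array([0,0,-1.]); Rt=Ro.from_matrix(np.c_[np.cross(y,z),y,z])
        v=(R.inv()*Rt).as_rotvec(degrees=True)
        n=int(max(1,np.ceil(np.linalg.norm(tgt-p)/lin-.02),np.ceil(np.linalg.norm(v)/ang-.02))); p0,R0=p,R
        for i in range(1,n+1):
            q=p0+(tgt-p0)*i/n; Rq=R0*Ro.from_rotvec(v*i/n,degrees=True)
            d=np.round(R.inv().apply(q-p),4); w=np.round((R.inv()*Rq).as_rotvec(degrees=True),1)
            out.append([op,*(float(x)+0. for x in d),*(float(x)+0. for x in w)]); p=p+R.apply(d); R=R*Ro.from_rotvec(w,degrees=True)
        print(out)
E
python3 -c "
from h import *
plan([((.5557,.2562,.13),35.3)],100,.06)"
```

```text
[[100, -0.051, -0.0245, 0.0142, 0.0, 0.0, 4.2], [100, -0.0527, -0.0207, 0.0141, 0.0, 0.0, 4.3], [100, -0.0541, -0.0168, 0.0142, 0.0, 0.0, 4.2], [100, -0.0552, -0.0127, 0.0141, 0.0, 0.0, 4.2], [100, -0.056, -0.0086, 0.0142, 0.0, 0.0, 4.3], [100, -0.0564, -0.0044, 0.0142, 0.0, 0.0, 4.2], [100, -0.0567, -0.0003, 0.0141, 0.0, 0.0, 4.2], [100, -0.0565, 0.0039, 0.0142, 0.0, 0.0, 4.3], [100, -0.056, 0.0081, 0.0141, 0.0, 0.0, 4.2]]
```

```bash
python3 -c "
from h import *
plan([((.5557,.2562,.258),35.3)],60,.06)"
```

```text
[[60, -0.051, -0.0245, -0.0001, 0.0, 0.0, 4.2], [60, -0.0527, -0.0207, 0.0, 0.0, 0.0, 4.3], [60, -0.0541, -0.0168, -0.0001, 0.0, 0.0, 4.2], [60, -0.0552, -0.0127, -0.0001, 0.0, 0.0, 4.2], [60, -0.056, -0.0086, 0.0, 0.0, 0.0, 4.3], [60, -0.0564, -0.0044, -0.0001, 0.0, 0.0, 4.2], [60, -0.0567, -0.0002, 0.0, 0.0, 0.0, 4.2], [60, -0.0565, 0.0038, -0.0001, 0.0, 0.0, 4.3], [60, -0.056, 0.0081, -0.0001, 0.0, 0.0, 4.2]]
```

Request:
{"method": "play_rows", "body": {"rows": [[60, -0.051, -0.0245, 0, 0, 0, 4.2], [60, -0.053, -0.021, 0, 0, 0, 4.3], [60, -0.054, -0.017, 0, 0, 0, 4.2], [60, -0.055, -0.013, 0, 0, 0, 4.2], [60, -0.056, -0.0085, 0, 0, 0, 4.3], [60, -0.0565, -0.0045, 0, 0, 0, 4.2], [60, -0.0565, 0, 0, 0, 0, 4.2], [60, -0.0565, 0.004, 0, 0, 0, 4.3]]}}

```text
clock: 1.7
tool_pos: [0.5149, 0.2926, 0.405]
eef_rot: [0.428, 0.904, 0.0, 0.0]
contact_force: [0.3, 1.5, 0.2]
opening: 0.599
finger_force: 0.0
```

```bash
python3 - <<'E'
from h import *
np.set_printoptions(precision=4,suppress=True)
im,s=snap('wrist','w1.png'); print(s['tool_pos'],s['clock'],s['opening'])
for l in ['clamp_knob','rivet_top','fixture','oil_can']:
    for d in finder.spot_in('wrist',l)[:2]: print(l,round(d['score'],2),world('wrist',d['at'],s))
E
```

```text
[0.5149 0.2926 0.405 ] 1.7 0.5987084330013899
clamp_knob 0.94 [0.5827 0.2128 0.0482]
fixture 0.93 [0.5825 0.1869 0.0194]
oil_can 0.89 [0.5012 0.4415 0.0692]
```

View pics/w1.png

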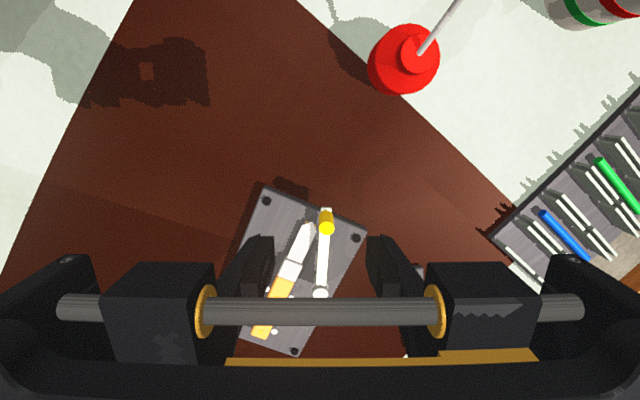

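The wrist view shows the knob at (327,220), with its bright top face at (327,228). The oil can is at (405,60), clear of the path.

```bash
python3 - <<'E'
from h import *
np.set_printoptions(precision=4,suppress=True)
s=status.get_state()
print(proj('wrist',[[.5557,.2562,.088],[.5557,.2562,.048],[.5948,.0717,.036],[.6224,.1619,.05]],s))
print(at_z('wrist',[[327,228]],.088,s),at_z('wrist',[[320,293]],.052,s))
plan([((.5557,.2562,.258),35.3),((.5557,.2562,.072),35.3)],60,.05)
E
```

```text
[[327.631  229.7987]
 [326.8462 216.6337]
 [268.2767 315.8559]
 [320.1599 293.2134]]
[[0.5537 0.2575 0.088 ]] [[0.621  0.1632 0.052 ]]
[[60, -0.0282, 0.0042, -0.0004, 0.0, 0.0, 2.1], [60, -0.028, 0.0053, -0.0003, 0.0, -0.1, 2.1]]
[[60, 0.0, 0.0, 0.0465, 0.0, 0.0, 0.0], [60, 0.0, 0.0, 0.0465, 0.0, 0.0, 0.0], [60, 0.0001, 0.0, 0.0465, 0.0, 0.0, 0.0], [60, 0.0, 0.0, 0.0465, 0.0, 0.0, 0.0]]
```

Request:
{"method": "play_rows", "body": {"rows": [[60, -0.028, 0.0045, 0, 0, 0, 2.1], [60, -0.028, 0.005, 0, 0, 0, 2.1], [60, 0, 0, 0.0465, 0, 0, 0], [60, 0, 0, 0.0465, 0, 0, 0], [60, 0, 0, 0.0465, 0, 0, 0], [60, 0, 0, 0.045, 0, 0, 0], [20, 0, 0, 0, 0, 0, 0], [20, 0, 0, 0, 0, 0, 0]], "grip_force": 8}}

```text
clock: 2.95
tool_pos: [0.556, 0.2574, 0.2217]
eef_rot: [0.459, 0.889, 0.001, 0.0]
contact_force: [0.4, 0.8, 0.6]
opening: 0.392
finger_force: 0.0
```

```bash
python3 - <<'E'
from h import *
s=status.get_state(); print(s['tool_pos'],s['opening'],s['finger_force'],s['contact_force'])
h=np.array([.6224,.1619]); L=.115
a0=125.3
wps=[]
for a in list(np.arange(a0+7,190,7))+[191,195]:
    t=np.radians(a); wps.append(((*(h+L*np.array([np.cos(t),np.sin(t)])),.0735),a-90))
plan(wps,15,.05,8)
E
```

```text
[0.55598624 0.25737665 0.22174096] 0.39166266320251597 0.0 [0.4011783  0.7679258  0.60868865]
[[15, -0.0021, -0.015, 0.0009, 0.1, 0.0, -6.9]]
[[15, -0.0009, -0.014, 0.0, 0.0, 0.0, -7.0]]
[[15, -0.0009, -0.014, 0.0, 0.0, 0.0, -7.0]]
[[15, -0.0008, -0.014, 0.0, 0.0, 0.0, -7.0]]
[[15, -0.0009, -0.014, 0.0, 0.0, 0.0, -7.0]]
[[15, -0.0008, -0.0141, 0.0, 0.0, 0.0, -7.0]]
[[15, -0.0009, -0.014, -0.0001, 0.0, 0.0, -7.0]]
[[15, -0.0008, -0.014, 0.0, 0.0, 0.0, -7.0]]
[[15, -0.0009, -0.014, 0.0, 0.0, 0.0, -7.0]]
[[15, -0.0001, -0.0054, 0.0, 0.0, 0.0, -2.7]]
[[15, -0.0003, -0.008, 0.0, 0.0, 0.0, -4.0]]
```

Request:
{"method": "play_rows", "body": {"rows": [[10, 0, 0, 0, 0, 0, 0], [10, 0, 0, 0, 0, 0, 0], [10, 0, 0, 0, 0, 0, 0], [10, -0.002, -0.015, 0.001, 0, 0, -7], [10, -0.001, -0.014, 0, 0, 0, -7], [10, -0.001, -0.014, 0, 0, 0, -7]], "grip_force": 8}}

```text
clock: 3.7
tool_pos: [0.5271, 0.2263, 0.2215]
eef_rot: [0.287, 0.958, 0.003, 0.001]
contact_force: [-1.0, 3.5, 10.7]
opening: 0.202
finger_force: 8.0
```

```bash
python3 - <<'E'
from h import *
h=np.array([.6224,.1619]); L=.115
wps=[]
for a in [153.3,160,167,174,181,188,193,195]:
    t=np.radians(a); wps.append(((*(h+L*np.array([np.cos(t),np.sin(t)])),.0735),a-90))
plan(wps,10,.05,8)
E
```

```text
[[10, -0.0008, -0.0147, 0.0006, 0.4, 0.1, -6.7]]
[[10, -0.0008, -0.0134, 0.0001, 0.0, 0.0, -6.7]]
[[10, -0.0008, -0.014, 0.0, 0.0, 0.0, -7.0]]
[[10, -0.0009, -0.014, 0.0, 0.0, 0.0, -7.0]]
[[10, -0.0008, -0.014, 0.0, 0.0, -0.1, -7.0]]
[[10, -0.0009, -0.014, 0.0, 0.0, 0.0, -7.0]]
[[10, -0.0004, -0.0101, 0.0, 0.0, 0.0, -5.0]]
[[10, -0.0001, -0.004, 0.0, 0.0, 0.0, -2.0]]
```

Request:
{"method": "play_rows", "body": {"rows": [[10, -0.001, -0.0145, -0.002, 0, 0, -6.7], [10, -0.001, -0.0135, 0, 0, 0, -6.7], [10, -0.001, -0.014, 0, 0, 0, -7], [10, -0.001, -0.014, 0, 0, 0, -7], [10, -0.001, -0.014, 0, 0, 0, -7]]}}

```text
clock: 4.32
tool_pos: [0.5071, 0.1582, 0.2218]
eef_rot: [-0.009, 1.0, 0.001, 0.0]
contact_force: [-1.6, 2.2, 0.7]
opening: 0.198
finger_force: 8.0
```

```bash
python3 - <<'E'
from h import *
h=np.array([.6224,.1619]); L=.115
wps=[]
p=status.get_state()['tool_pos'][:2]-h; print(np.degrees(np.arctan2(p[1],p[0]))%360, np.linalg.norm(p))
for a in [188,193,195]:
    t=np.radians(a); wps.append(((*(h+L*np.array([np.cos(t),np.sin(t)])),.0755),a-90))
plan(wps,10,.05,8)
E
```

```text
181.82637624417032 0.11534568245995126
[[10, -0.0012, -0.0124, -0.001, 0.1, 0.0, -7.0]]
[[10, -0.0004, -0.01, 0.0, 0.0, 0.0, -5.0]]
[[10, -0.0001, -0.004, 0.0, 0.0, 0.0, -2.0]]
```

Request:
{"method": "play_rows", "body": {"rows": [[10, -0.001, -0.0125, 0, 0, 0, -7], [10, 0, -0.01, 0, 0, 0, -5], [10, 0, -0.004, 0, 0, 0, -2], [10, 0, -0.001, 0, 0, 0, 0], [10, 0, 0, 0, 0, 0, 0]]}}

```text
clock: 4.95
tool_pos: [0.5111, 0.1308, 0.2217]
eef_rot: [-0.128, 0.992, -0.0, 0.0]
contact_force: [-2.1, 0.5, 6.5]
opening: 0.203
finger_force: 8.0
```

```bash
python3 - <<'E'
from h import *
h=np.array([.6224,.1619])
s=status.get_state();p=s['tool_pos'][:2]-h; print(np.degrees(np.arctan2(p[1],p[0]))%360, np.linalg.norm(p))
E
```

```text
195.60141706601192 0.11551840450938082
```

Request:
{"method": "play_rows", "body": {"rows": [[10, 0, -0.002, 0, 0, 0, 0], [10, 0, 0, 0, 0, 0, 0]]}}

```text
clock: 5.2
tool_pos: [0.5112, 0.1303, 0.2217]
eef_rot: [-0.128, 0.992, 0.001, 0.0]
contact_force: [-4.2, 2.3, 6.1]
opening: 0.197
finger_force: 8.0
```

Request:
{"method": "play_rows", "body": {"rows": [[10, 0, -0.002, 0, 0, 0, 0], [10, 0, -0.001, 0, 0, 0, 0], [10, 0, 0, 0, 0, 0, 0]]}}

```text
clock: 5.58
tool_pos: [0.5113, 0.1296, 0.2217]
eef_rot: [-0.13, 0.992, 0.003, 0.0]
contact_force: [-5.5, 6.9, 5.9]
opening: 0.2
finger_force: 8.0
```

Request:
{"method": "play_rows", "body": {"rows": [[10, 0, 0.003, 0, 0, 0, 0], [50, 0, 0, 0, 0, 0, 0], [50, 0, 0, 0, 0, 0, 0], [50, 0, 0, 0, 0, 0, 0], [50, 0, 0, -0.05, 0, 0, 0], [50, 0, 0, -0.05, 0, 0, 0], [50, 0, 0, -0.05, 0, 0, 0], [50, 0, 0, -0.04, 0, 0, 0]]}}

```text
clock: 6.58
tool_pos: [0.5118, 0.1282, 0.4132]
eef_rot: [-0.127, 0.992, 0.0, 0.001]
contact_force: [0.4, -0.2, 1.0]
opening: 0.499
finger_force: 0.0
```

```bash
python3 - <<'E'
from h import *
s=status.get_state(); print(s['tool_pos'],s['opening'])
# camera is ahead along tool +x; hover so that the rack is in view
plan([((.45,-.10,.25),105)],50,.06)
E
```

```text
[0.51182466 0.12819807 0.41321159] 0.49897615569926546
[[50, 0.0294, -0.0513, 0.0039, 0.0, 0.0, -0.1], [50, 0.0295, -0.0512, 0.004, 0.0, 0.0, -0.1], [50, 0.0295, -0.0512, 0.0039, 0.0, 0.1, -0.1], [50, 0.0297, -0.0511, 0.004, 0.0, 0.0, -0.1]]
```

```bash
python3 - <<'E'
from h import *
print(status.get_state()['q'])
plan([((.517,-.185,.25),163)],50,.06)
E
```

```text
[ 0.00502026  0.59057996 -0.54614862  1.83780802  0.40520873  0.82438629
  1.0809231 ]
[[50, 0.0093, -0.038, 0.002, 0.0, 0.0, -7.3], [50, 0.014, -0.0366, 0.0019, 0.0, 0.0, -7.3], [50, 0.0186, -0.0345, 0.002, 0.0, 0.0, -7.3], [50, 0.0228, -0.0318, 0.002, 0.0, 0.0, -7.3], [50, 0.0266, -0.0287, 0.002, 0.0, 0.0, -7.3], [50, 0.0301, -0.025, 0.0019, 0.0, 0.0, -7.3], [50, 0.0331, -0.0211, 0.002, 0.0, 0.0, -7.3], [50, 0.0354, -0.0167, 0.002, -0.1, 0.0, -7.3]]
```

Request:
{"method": "play_rows", "body": {"rows": [[50, 0.0095, -0.038, 0.002, 0, 0, -7.3], [50, 0.014, -0.0365, 0.002, 0, 0, -7.3], [50, 0.0185, -0.0345, 0.002, 0, 0, -7.3], [50, 0.023, -0.032, 0.002, 0, 0, -7.3], [50, 0.0265, -0.0285, 0.002, 0, 0, -7.3], [50, 0.03, -0.025, 0.002, 0, 0, -7.3], [50, 0.033, -0.021, 0.002, 0, 0, -7.3], [50, 0.0355, -0.0165, 0.002, 0, 0, -7.3]]}}

```text
clock: 7.58
tool_pos: [0.5165, -0.1862, 0.395]
eef_rot: [-0.597, 0.802, 0.0, -0.0]
contact_force: [0.4, 0.8, -0.2]
opening: 0.499
finger_force: 0.0
```

Request:
{"method": "play_rows", "body": {"rows": [[50, 0, 0, 0, 0, 0, 0]]}}

```text
clock: 7.7
tool_pos: [0.516, -0.1888, 0.394]
eef_rot: [-0.592, 0.806, 0.0, -0.001]
contact_force: [-0.5, 1.0, 0.8]
opening: 0.499
finger_force: 0.0
```

```bash
python3 - <<'E'
from h import *
np.set_printoptions(precision=4,suppress=True)
im,s=snap('wrist'); print(s['tool_pos'],s['q'])
im2,_=snap('top')
a=cv2.resize(im[:,:,::-1],(800,500)); cv2.imwrite('pics/w2.png',a)
hsv=cv2.cvtColor(im2,cv2.COLOR_RGB2HSV)
y=cv2.inRange(hsv,(24,150,120),(34,255,255)); y[:200]=0;y[270:]=0;y[:,:230]=0;y[:,340:]=0
ys,xs=np.nonzero(y); print('knob px predicted shut',proj('top',[[.5113,.1321,.085]])); 
n,l,st,c=cv2.connectedComponentsWithStats(y); print(st[1:],c[1:])
cv2.imwrite('pics/t2.png',cv2.resize(im2[180:270,230:350,::-1],None,fx=5,fy=5))
E
```

```text
[ 0.516  -0.1888  0.394 ] [ 0.7524  0.72   -0.8457  1.7881  0.6575  0.9432  2.4611]
knob px predicted shut [[287.0433 246.2292]]
[[310 218   1   1   1]
 [285 244   6   6  28]] [[310.     218.    ]
 [287.3929 246.1786]]
```

View pics/w2.png

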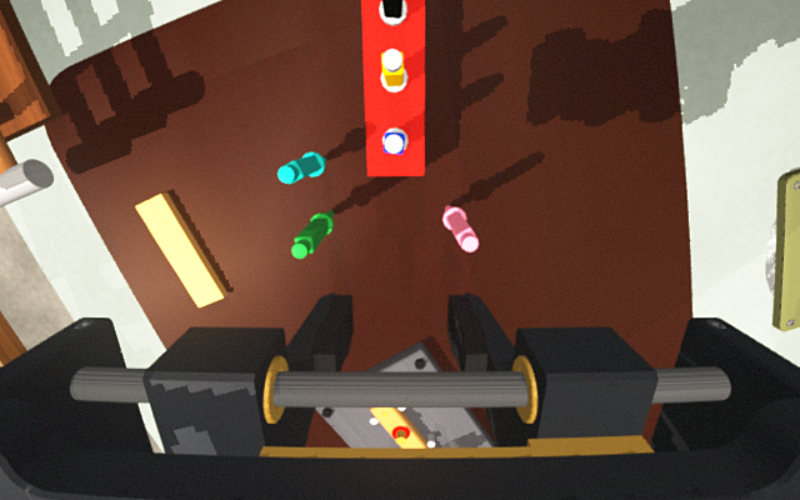

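View pics/t2.png

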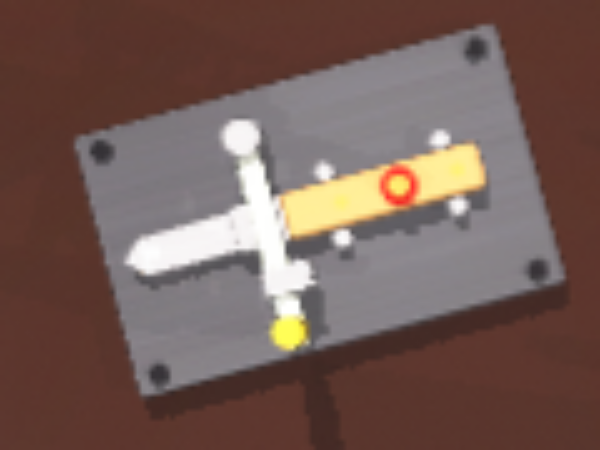

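The clamp is shut: the knob is at (287,246) in the top view, exactly as predicted. In the wrist view blue stands at (394,143) of the enlarged picture, yellow is 50 mm behind it, and the look-alikes flank it at (302,168) and (460,228).

```bash
python3 - <<'E'
from h import *
np.set_printoptions(precision=4,suppress=True)
im,s=snap('wrist'); print(s['tool_pos'])
cv2.imwrite('pics/w3.png',cv2.resize(im[30:160,260:370,::-1],None,fx=4.5,fy=4.5,interpolation=cv2.INTER_CUBIC))
hsv=cv2.cvtColor(im,cv2.COLOR_RGB2HSV)
hd=cv2.inRange(hsv,(0,0,200),(180,70,255)); hd[:100]=0;hd[128:]=0;hd[:,:300]=0;hd[:,330:]=0
b=cv2.inRange(hsv,(105,90,60),(135,255,255)); b[:95]=0;b[135:]=0;b[:,:295]=0;b[:,335:]=0
for m,z,n in [(hd,.138,'head'),(b,.125,'blue')]:
    ys,xs=np.nonzero(m); c=[xs.mean(),ys.mean()]; print(n,c,len(xs),at_z('wrist',[c],z,s)); 
ys,xs=np.nonzero(b); rc=cv2.minAreaRect(at_z('wrist',np.c_[xs,ys],.125,s)[:,:2].astype(np.float32)); print(rc)
red=cv2.inRange(hsv,(0,150,120),(6,255,255))|cv2.inRange(hsv,(174,150,120),(180,255,255)); red[160:]=0
ys,xs=np.nonzero(red); print(cv2.minAreaRect(at_z('wrist',np.c_[xs,ys],.055,s)[:,:2].astype(np.float32)))
for c in [(242,134),(250,196),(375,194)]: print(at_z('wrist',[c],.11,s))
E
```

```text
[ 0.5166 -0.1846  0.3949]
head [np.float64(314.7524752475247), np.float64(108.68316831683168)] 202 [[ 0.4976 -0.2594  0.138 ]]
blue [np.float64(315.958904109589), np.float64(106.61643835616438)] 73 [[ 0.4964 -0.2606  0.125 ]]
((0.49754980206489563, -0.2596745193004608), (0.013104936107993126, 0.013516501523554325), 72.22076416015625)
((0.5733961462974548, -0.3122566342353821), (0.13768170773983002, 0.2368154376745224), 78.16853332519531)
[[ 0.569  -0.2576  0.11  ]]
[[ 0.5838 -0.1992  0.11  ]]
[[ 0.4655 -0.1651  0.11  ]]
```

View pics/w3.png

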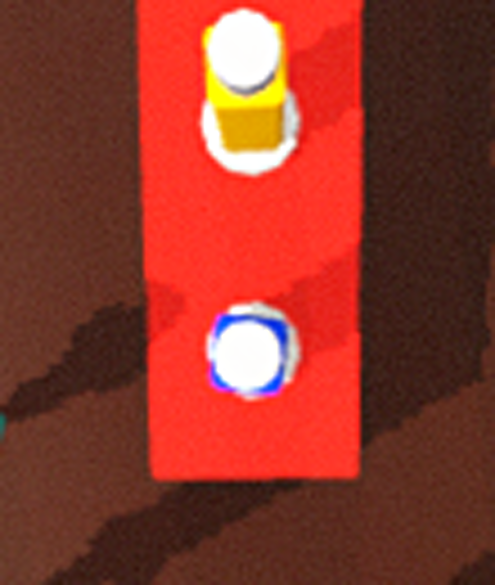

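The crop shows the blue grip square aligned with the rack and clear of its neighbour. I'll re-measure with the arm settled and cross-check against the top camera.

```bash
python3 - <<'E'
from h import *
np.set_printoptions(precision=4,suppress=True)
def cen(m,b): 
    a=np.zeros_like(m); a[b[1]:b[3],b[0]:b[2]]=m[b[1]:b[3],b[0]:b[2]]; ys,xs=np.nonzero(a); return [xs.mean(),ys.mean()],len(xs)
for k in range(3):
    im,s=snap('wrist'); hsv=cv2.cvtColor(im,cv2.COLOR_RGB2HSV)
    c,n=cen(cv2.inRange(hsv,(0,0,200),(180,70,255)),(304,102,328,122))
    print(s['clock'],s['tool_pos'],c,n,at_z('wrist',[c],.138,s))
im,_=snap('top'); h2=cv2.cvtColor(im,cv2.COLOR_RGB2HSV)
bb=cv2.inRange(h2,(100,60,60),(135,255,255)); print('top blue',cen(bb,(415,238,440,265)))
print(proj('top',[[.4975,-.2594,.138],[.4975,-.2594,.125],[.4975,-.2594,.065]]))
print(im[244:258,418:440].astype(int).sum(2)//3)
plan([((.4975,-.2594,.25),163)],40)
E
```

```text
7.85 [ 0.5167 -0.1837  0.3952] [np.float64(315.17676767676767), np.float64(107.88383838383838)] 198 [[ 0.4975 -0.2589  0.138 ]]
7.9 [ 0.5169 -0.1832  0.3954] [np.float64(315.4070351758794), np.float64(107.77386934673366)] 199 [[ 0.4977 -0.2586  0.138 ]]
7.95 [ 0.5169 -0.1831  0.3955] [np.float64(315.3538461538462), np.float64(107.76923076923077)] 195 [[ 0.4978 -0.2585  0.138 ]]
top blue ([np.float64(nan), np.float64(nan)], 0)
[[432.6503 251.0903]
 [431.3714 250.9222]
 [425.8354 250.1942]]
[[ 61  57  47  38  35  36  54  58  90  99  69 104 139 148 151 153 130 101
  150 162 163 166]
 [ 44  57  51  38  36  37  37  43  54 117  94  64 116 151 156 158 161 137
  127 156 163 163]
 [ 39  70  59  41  37  36  35  39  48  77 125  85  98 140 160 163 163 151
  110 123 160 164]
 [ 48  73  62  50  44  37  36  37  39  49 103  83  60 111 156 163 164 163
  139 102 154 163]
 [ 45  48  49  48  64  50  36  35  35  49  71  80  79  73 123 157 164 164
  163 113 123 160]
 [ 54  55  56  44  48  42  36  35  36  37  50  64 122  80 105 147 162 164
  164 139 106 155]
 [ 55  55  55  47  40  38  37  37  36  39  47  5
[... 175 characters left out ...]
  36  72  52  82 135  92  58 113 159
  164 164 164 139]
 [ 56  57  56  55  44  37  36  37  36  35  42  46  55  76  91  73  72 127
  159 164 164 164]
 [ 56  57  57  57  50  39  35  37  35  36  36  39  37  54  96 116  71 108
  150 163 164 164]
 [ 59  57  57  57  53  42  36  36  36  36  37  36  36  51  75 144  82  63
  122 161 165 165]
 [ 65  58  58  58  58  48  38  36  36  36  36  36  36  35  53  93  97  64
  100 147 165 166]
 [ 73  61  57  59  58  52  39  36  36  36  37  36  37  36  43  77 149  81
   59 114 162 165]]
[[40, 0.0393, -0.0017, -0.0009, 0.0, 0.0, 0.1], [40, 0.0392, -0.0017, -0.0009, 0.0, 0.0, 0.1]]<stdin>:4: RuntimeWarning: Mean of empty slice.
  ret = ret.dtype.type(ret / rcount)
```

Request:
{"method": "play_rows", "body": {"rows": [[40, 0.0385, -0.0015, 0, 0, 0, 0], [40, 0.0385, -0.0015, 0, 0, 0, 0], [40, 0, 0, 0, 0, 0, 0], [40, 0, 0, 0, 0, 0, 0]]}}

```text
clock: 8.55
tool_pos: [0.4976, -0.2579, 0.3954]
eef_rot: [-0.596, 0.803, 0.0, 0.001]
contact_force: [-0.2, 0.6, -0.3]
opening: 0.404
finger_force: 0.0
```

```bash
python3 - <<'E'
from h import *
np.set_printoptions(precision=4,suppress=True)
s=status.get_state(); print(s['tool_pos'],s['q'],Ro.from_quat(s['eef_rot']).as_matrix())
plan([((.4977,-.258,.20),163),((.4977,-.258,.112),163)],40)
E
```

```text
[ 0.4976 -0.2579  0.3954] [ 0.8857  0.7382 -0.8665  1.7547  0.6691  0.9711  2.5978] [[-0.2896 -0.9572  0.0007]
 [-0.9572  0.2896  0.0008]
 [-0.001  -0.0004 -1.    ]]
[[40, 0.0001, -0.0001, 0.0481, 0.0, 0.1, 0.2]]
[[40, 0.0, 0.0, 0.044, 0.0, 0.0, 0.0], [40, 0.0, 0.0, 0.044, 0.0, 0.0, 0.0]]
```

Request:
{"method": "play_rows", "body": {"rows": [[40, 0, 0, 0.04, 0, 0, 0], [40, 0, 0, 0.02, 0, 0, 0]]}}

```text
clock: 8.8
tool_pos: [0.4972, -0.2575, 0.3339]
eef_rot: [-0.597, 0.803, 0.001, -0.0]
contact_force: [-0.9, 0.3, -0.2]
opening: 0.398
finger_force: 0.0
```

```bash
python3 - <<'E'
from h import *
s=status.get_state(); print(s['tool_pos'],s['q'][6])
plan([((.4977,-.258,.112),163)],40,.04)
E
```

```text
[ 0.49724013 -0.25750252  0.33394548] 2.520125897714315
[[40, 0.0002, -0.0004, 0.0373, 0.1, 0.0, 0.1], [40, 0.0002, -0.0003, 0.0373, 0.0, 0.0, 0.2]]
```

j7 is moving away from its limit, so I'll descend and close.

Request:
{"method": "play_rows", "body": {"rows": [[40, 0, 0, 0.037, 0, 0, 0], [40, 0, 0, 0.038, 0, 0, 0], [40, 0, 0, 0, 0, 0, 0], [5, 0, 0, 0, 0, 0, 0], [5, 0, 0, 0, 0, 0, 0], [5, 0, 0, 0, 0, 0, 0], [5, 0, 0, 0, 0, 0, 0], [5, 0, 0, 0, 0, 0, 0]], "grip_force": 35}}

```text
clock: 9.8
tool_pos: [0.4979, -0.259, 0.2617]
eef_rot: [-0.596, 0.803, -0.001, 0.001]
contact_force: [-0.9, 0.1, 6.9]
opening: 0.156
finger_force: 35.0
```

Request:
{"method": "play_rows", "body": {"rows": [[5, 0, 0, -0.02, 0, 0, 0], [5, 0, 0, -0.03, 0, 0, 0], [5, 0, 0, -0.04, 0, 0, 0], [5, 0, 0, -0.04, 0, 0, 0], [5, 0, 0, -0.03, 0, 0, 0], [5, 0, 0, 0, 0, 0, 0], [5, 0, 0, 0, 0, 0, 0]]}}

```text
clock: 10.68
tool_pos: [0.4966, -0.2591, 0.4197]
eef_rot: [-0.595, 0.803, 0.0, -0.001]
contact_force: [-0.1, 0.3, -1.6]
opening: 0.156
finger_force: 35.0
```

```bash
python3 - <<'E'
from h import *
im,s=snap('scene'); print(s['tool_pos'],s['contact_force'],s['opening'])
im=im[:,:,::-1]; cv2.imwrite('pics/s2.png',cv2.resize(im[100:330,100:400],None,fx=2.6,fy=2.6))
plan([((.5948,.0717,s['tool_pos'][2]-.147),105)],5,.045,6)
E
```

```text
[ 0.49659098 -0.25914937  0.41968685] [-0.13412493  0.2744689  -1.59507626] 0.15633512368331873
[[5, -0.0345, 0.0002, -0.0001, 0.0, 0.0, 5.8], [5, -0.0343, 0.0037, -0.0001, 0.0, 0.0, 5.8], [5, -0.0338, 0.0072, -0.0001, 0.0, 0.0, 5.8], [5, -0.0329, 0.0105, 0.0, 0.0, 0.0, 5.8], [5, -0.0316, 0.0138, -0.0001, 0.0, -0.1, 5.8], [5, -0.0301, 0.0169, -0.0001, 0.1, 0.0, 5.9], [5, -0.0281, 0.02, 0.0, 0.0, 0.0, 5.8], [5, -0.0261, 0.0226, -0.0001, 0.0, 0.0, 5.8], [5, -0.0236, 0.0252, -0.0001, 0.0, 0.0, 5.8], [5, -0.0209, 0.0275, 0.0, 0.0, 0.0, 5.8]]
```

View pics/s2.png

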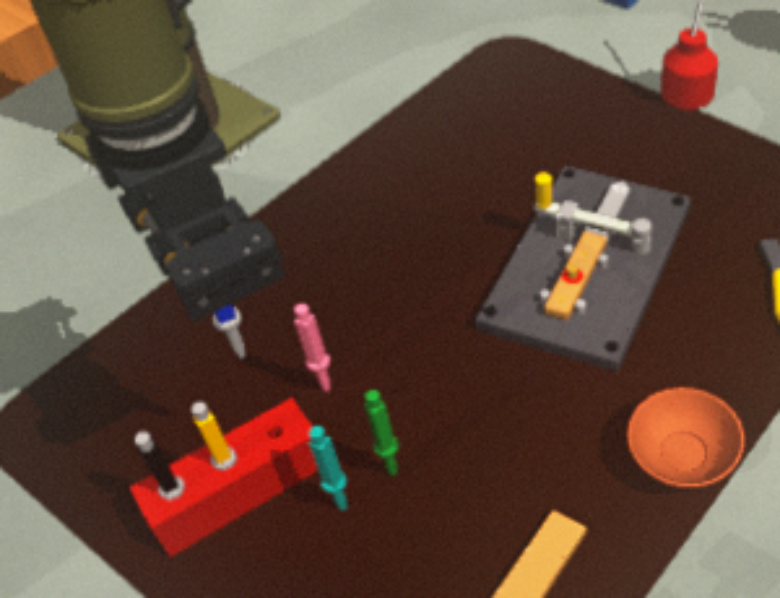

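The blue punch hangs from the gripper, clear of the rack; the yellow and black punches are undisturbed and the clamp is shut over the knife.

Request:
{"method": "play_rows", "body": {"rows": [[5, -0.0345, 0, 0, 0, 0, 5.8], [5, -0.0345, 0.0035, 0, 0, 0, 5.8], [5, -0.034, 0.007, 0, 0, 0, 5.8], [5, -0.033, 0.0105, 0, 0, 0, 5.8], [5, -0.0315, 0.014, 0, 0, 0, 5.8], [5, -0.03, 0.017, 0, 0, 0, 5.9], [5, -0.028, 0.02, 0, 0, 0, 5.8], [5, -0.026, 0.0225, 0, 0, 0, 5.8]]}}

```text
clock: 11.72
tool_pos: [0.5761, 0.0067, 0.4188]
eef_rot: [-0.229, 0.974, 0.0, -0.001]
contact_force: [0.0, 0.5, -0.8]
opening: 0.16
finger_force: 35.0
```

Request:
{"method": "play_rows", "body": {"rows": [[5, -0.0235, 0.025, 0, 0, 0, 5.8], [5, -0.021, 0.0275, 0, 0, 0, 5.8], [5, 0, 0, 0, 0, 0, 0], [5, 0, 0, 0, 0, 0, 0]]}}

```text
clock: 12.22
tool_pos: [0.5956, 0.071, 0.419]
eef_rot: [-0.131, 0.991, -0.001, -0.001]
contact_force: [-0.3, 0.0, -0.8]
opening: 0.157
finger_force: 35.0
```

```bash
python3 - <<'E'
from h import *
np.set_printoptions(precision=4,suppress=True)
s=status.get_state(); print(s['tool_pos'],Ro.from_quat(s['eef_rot']).as_matrix()[:,2])
plan([((.5948,.0717,s['tool_pos'][2]-.147-.085),105)],5,.03,6)
E
```

```text
[0.5956 0.071  0.419 ] [-0.0025 -0.0017 -1.    ]
[[5, 0.0001, 0.0003, 0.0282, 0.0, -0.1, 0.0], [5, 0.0002, 0.0004, 0.0283, 0.0, 0.0, 0.0], [5, 0.0001, 0.0003, 0.0282, -0.1, -0.1, 0.0]]
```

Request:
{"method": "play_rows", "body": {"rows": [[5, 0, 0.0005, 0.028, 0, 0, 0], [5, 0, 0, 0.028, 0, 0, 0], [5, 0, 0.0005, 0.029, 0, 0, 0], [5, 0, 0, 0, 0, 0, 0], [5, 0, 0, 0, 0, 0, 0]]}}

```text
clock: 12.85
tool_pos: [0.596, 0.072, 0.336]
eef_rot: [-0.13, 0.992, -0.0, 0.0]
contact_force: [-0.6, -0.5, -1.6]
opening: 0.159
finger_force: 35.0
```

```bash
python3 - <<'E'
from h import *
np.set_printoptions(precision=4,suppress=True)
a,s=snap('scene'); b,s2=snap('wrist'); print(s2['tool_pos'],Ro.from_quat(s2['eef_rot']).as_matrix()[:,2])
riv=[[.5948,.0717,.048]]; tip=[[*s2['tool_pos'][:2],s2['tool_pos'][2]-.2517]]
P=[]
for n,im in (('scene',a),('wrist',b)):
    q=np.vstack([proj(n,riv,s2),proj(n,tip,s2)]); print(n,q); c=q.mean(0).astype(int)
    x0=min(max(c[0]-45,0),550); y0=min(max(c[1]-50,0),300); print(x0,y0)
    P.append(cv2.resize(im[y0:y0+100,x0:x0+90,::-1],None,fx=4.4,fy=5*.88,interpolation=cv2.INTER_CUBIC))
cv2.imwrite('pics/tip1.png',np.hstack(P))
E
```

```text
[0.5961 0.0723 0.3364] [ 0.0019  0.0004 -1.    ]
scene [[320.1669 202.5737]
 [320.5887 193.3618]]
275 147
wrist [[319.7668 187.7028]
 [320.0767 201.2702]]
274 144
```

View pics/tip1.png

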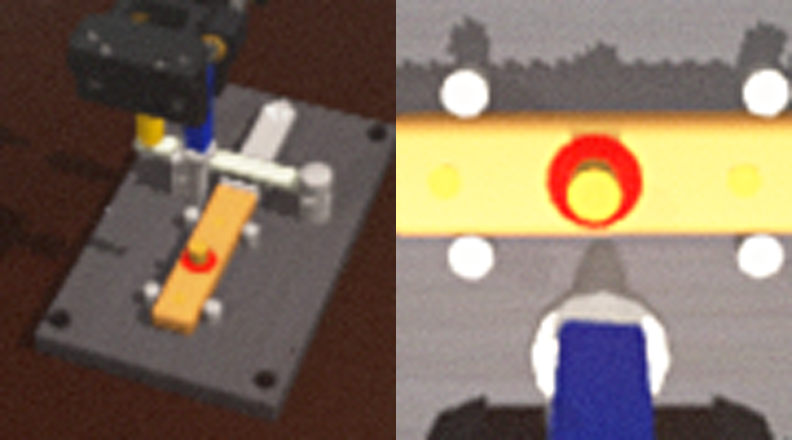

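The rivet top sits within 1 px of its predicted place in both views: scene (320,203), wrist (319,188). The tip in the wrist view, (320,200), also matches, so it is aligned to about 1–2 mm. Now I'll lower it.

Request:
{"method": "play_rows", "body": {"rows": [[5, 0.0014, 0, 0.015, 0, 0, 0], [5, 0, 0, 0.015, 0, 0, 0], [5, 0, 0, 0.002, 0, 0, 0], [5, 0, 0, 0, 0, 0, 0], [5, 0, 0, 0, 0, 0, 0]]}}

```text
clock: 13.58
tool_pos: [0.5945, 0.0726, 0.3035]
eef_rot: [-0.131, 0.991, 0.0, 0.0]
contact_force: [0.4, 0.3, -1.0]
opening: 0.158
finger_force: 35.0
```

Request:
{"method": "play_rows", "body": {"rows": [[5, 0, 0, 0.002, 0, 0, 0], [5, 0, 0, 0.002, 0, 0, 0], [5, 0, 0, 0.002, 0, 0, 0], [5, 0, 0, 0, 0, 0, 0], [5, 0, 0, 0, 0, 0, 0]]}}

```text
clock: 14.2
tool_pos: [0.5944, 0.0724, 0.2974]
eef_rot: [-0.13, 0.991, 0.0, 0.0]
contact_force: [-0.7, 0.3, 0.5]
opening: 0.157
finger_force: 35.0
```

Request:
{"method": "play_rows", "body": {"rows": [[5, 0, 0, 0.002, 0, 0, 0], [5, 0, 0, 0.001, 0, 0, 0], [5, 0, 0, 0, 0, 0, 0], [5, 0, 0, 0, 0, 0, 0]]}}

```text
clock: 14.7
tool_pos: [0.5944, 0.0725, 0.2944]
eef_rot: [-0.131, 0.991, 0.0, 0.0]
contact_force: [0.6, 0.0, 2.9]
opening: 0.158
finger_force: 35.0
```

```bash
python3 - <<'E'
from h import *
np.set_printoptions(precision=4,suppress=True)
F=[];
for i in range(10):
    cams.snapshot('wrist'); s=status.get_state(); F.append([*s['contact_force'],*s['tool_pos']])
print(np.mean(F,0),np.std(F,0))
a,_=snap('scene'); b,s2=snap('wrist'); print(Ro.from_quat(s2['eef_rot']).as_matrix()[:,2])
cv2.imwrite('pics/tip2.png',np.hstack([cv2.resize(im[144:244,275:365,::-1],None,fx=4.4,fy=4.4,interpolation=cv2.INTER_CUBIC) for im in (a,b)]))
E
```

```text
[ 0.2123 -0.3676  3.3948  0.5944  0.0724  0.2943] [0.5016 0.3767 0.5468 0.     0.     0.    ]
[ 0.0001  0.0001 -1.    ]
```

View pics/tip2.png

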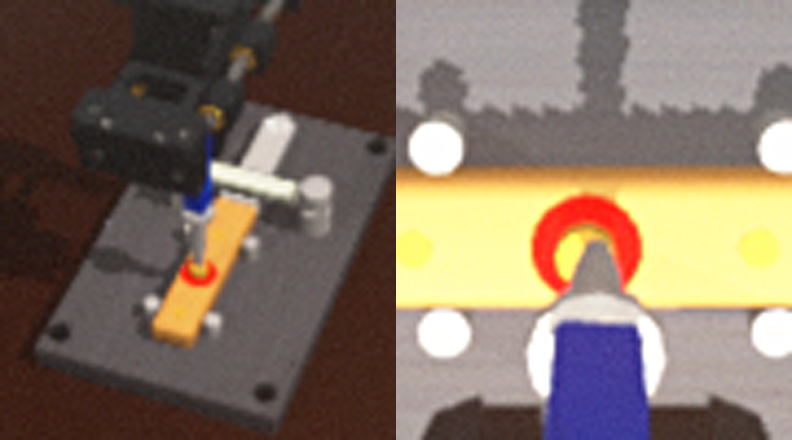

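The tip is on the rivet at about 5 N, roughly 5 mm down, but about 2.5 mm off centre along tool +y: ring centre at (586,247), tip at (598,245) in the crop. I'll lift, re-centre and press again.

Request:
{"method": "play_rows", "body": {"rows": [[5, 0, 0, -0.005, 0, 0, 0], [5, 0, 0, -0.004, 0, 0, 0], [5, 0, -0.002, 0, 0, 0, 0], [5, 0, 0, 0, 0, 0, 0], [5, 0, 0, 0.003, 0, 0, 0], [5, 0, 0, 0.003, 0, 0, 0], [5, 0, 0, 0.003, 0, 0, 0], [5, 0, 0, 0, 0, 0, 0]]}}

```text
clock: 16.3
tool_pos: [0.5949, 0.0706, 0.2943]
eef_rot: [-0.131, 0.991, 0.0, 0.0]
contact_force: [0.5, -0.3, 3.1]
opening: 0.153
finger_force: 35.0
```

Request:
{"method": "play_rows", "body": {"rows": [[5, 0, 0, 0.0005, 0, 0, 0], [5, 0, 0, 0, 0, 0, 0], [5, 0, 0, 0, 0, 0, 0], [5, 0, 0, 0, 0, 0, 0]]}}

```text
clock: 16.8
tool_pos: [0.5949, 0.0705, 0.2938]
eef_rot: [-0.13, 0.991, 0.0, 0.0]
contact_force: [-1.0, -0.5, 3.3]
opening: 0.157
finger_force: 35.0
```

```bash
python3 - <<'E'
from h import *
np.set_printoptions(precision=4,suppress=True)
F=[]
for i in range(10):
    b=cams.snapshot('wrist'); s=status.get_state(); F.append([*s['contact_force'],*s['tool_pos']])
print(np.mean(F,0)); print(s['clock'],s['finger_force'])
cv2.imwrite('pics/tip3.png',cv2.resize(b[144:244,275:365,::-1],None,fx=5,fy=5,interpolation=cv2.INTER_CUBIC))
E
```

```text
[0.0152 0.0803 3.415  0.5948 0.0705 0.2937]
17.3 34.99668969823688
```

View pics/tip3.png

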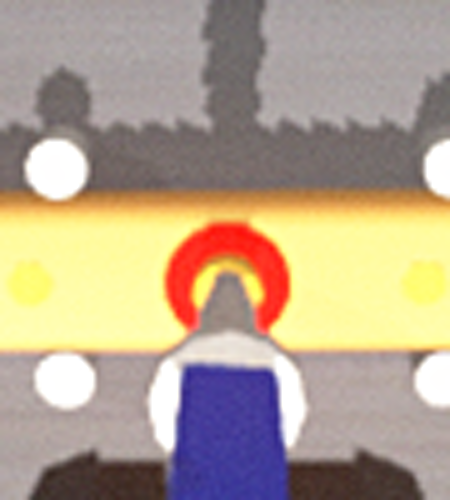

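The tip is now centred in the ring (tip and ring both near x = 228), the punch is upright, and it presses with about 4.6 N after allowing for its weight. Handing in.

```bash
python3 -c "
from plant import r
print(r.finish_job())"
```

```text
the job is handed in; nothing more can be done
None
```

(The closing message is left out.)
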